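Lay out a claw knuckle's parts by height

TASK

The four parts of a claw knuckle (white puck, copper flanged bush, grey steel sleeve, black pin) are standing about on the bench. Stand them upright on the four yellow marks of the layout strip, one centred on each, in order of height: the tallest on the mark next to the red end block, then the next tallest and so on, down to the shortest beside the grey end block. Leave the brass tee where it lies.

Things in the scene. Friction and masses are not known exactly. Their poses are not given: they have to be found in the camera images.
- puck: White PTFE bearing puck: plain disc 56 mm across, 28 mm high, about 0.15 kg. Stands flat on the bench. Origin: centre of its underside; z up through its axis.
- bush: Copper-coloured flanged bush, 40 mm high overall, about 0.28 kg: at the foot a flange 54 mm across and 7 mm thick, above it a round body 42 mm across; a dark disc on top shows the bore, which is closed to the fingers. Stands on its flange. Origin: centre of its underside; z up through its axis.
- sleeve: Plain grey steel distance sleeve: round, 38 mm across, 52 mm high, about 0.28 kg; a dark disc on top shows the bore, which is closed to the fingers. Stands on end. Origin: centre of its underside; z up through its axis.
- pin: Black knuckle pin standing on its head, 66 mm high overall, about 0.42 kg: at the foot a head 46 mm across and 9 mm thick, above it a round shank 32 mm across. Origin: centre of its underside; z up through its axis.
- tee: Brass hydraulic tee lying flat among the four parts; not part of the job, leave it where it lies. 60 mm run along its y, one branch reaching 32 mm along its +x, 30 mm high, 0.2 kg. Origin: on the bench under the meeting of its axes; z up.
- mark_a: End mark of the row of four (neighbours: an end block and mark_b; row order a, b, c, d from -y to +y, 85 mm apart centre to centre): flat painted yellow disc, 64 mm across, with a black centre dot, on the dark steel layout strip (470 x 90 mm, top 8 mm above the bench). Origin: disc centre on the strip's top face, 8 mm above the bench; z up, y along the strip, x across it. Paint only, nothing to bump against.
- mark_b: Second mark of the row, between mark_a and mark_c: flat painted yellow disc, 64 mm across, with a black centre dot, on the dark steel layout strip (470 x 90 mm, top 8 mm above the bench). Origin: disc centre on the strip's top face, 8 mm above the bench; z up, y along the strip, x across it. Paint only, nothing to bump against.
- mark_c: Third mark of the row, between mark_b and mark_d: flat painted yellow disc, 64 mm across, with a black centre dot, on the dark steel layout strip (470 x 90 mm, top 8 mm above the bench). Origin: disc centre on the strip's top face, 8 mm above the bench; z up, y along the strip, x across it. Paint only, nothing to bump against.
- mark_d: Other end mark of the row (neighbours: mark_c and an end block): flat painted yellow disc, 64 mm across, with a black centre dot, on the dark steel layout strip (470 x 90 mm, top 8 mm above the bench). Origin: disc centre on the strip's top face, 8 mm above the bench; z up, y along the strip, x across it. Paint only, nothing to bump against.
- red_block: Red-painted block fixed on the strip beyond one end mark, at either end of the row: 30 mm along the strip, 70 mm across it, 25 mm high, its centre 85 mm from the centre of the nearest mark. It shows the tall end. A like block in grey stands at the other end. Origin: centre of its underside, on the strip's top face; y along the strip, z up.
Not all that is in view belongs to the job. Leave any blue, green or turquoise look-alike of the pin alone.

How it is judged:
By the outcome, as a careful person would: the job done as asked, in the order asked, and still so for the second after the job is handed in, with the robot touching nothing.
It also fails if it takes over 96 s, if anything falls off the work surface, if the arm or the gripper's body presses on something with over 40 N, if the wrist force passes 120 N, or if a joint passes its speed limit or range.

ROBOT

A 7-joint arm with a two-finger parallel gripper is mounted at the origin on the work surface. World frame = base frame: x ahead of the robot, y to its left, z up, the work surface at z = 0. Lengths are in mm, angles in rad, forces in N, time in s.
With the tool pointing down it reaches from about 375 to 925 mm from the base axis. Payload 3.1 kg.
Tool frame: the origin (TCP) lies at the very end of the fingers, on their centre line; the grasp point (between the pads) lies 19 mm behind it; z points along the fingers, y is the line along which they close (so a half turn about z gives the same grasp; the last joint's range is limited). The gripper opens to 85 mm and grips with 20 to 120 N. Pads are 22 mm wide; open, the fingers measure 114 mm over their backs; the gripper's body (76 mm by 85 mm) begins 54 mm behind the grasp point. The pads swing forward as they close: fully open they stand 13 mm farther back than shut.
Start: joints at [-1.373, 0.383, 0.044, 1.598, -0.018, 1.161, -0.05], TCP at [189.456, 621.779, 231.269] pointing down, gripper open.
Joint ranges: [-2.61, 2.61], [-0.41, 2.15], [-1.48, 1.57], [0, 2.5], [-1.57, 4.71], [0.05, 1.97], [-2.85, 2.85]. Speed limits (rad/s): [2.79, 2.79, 3.14, 3.14, 3.14, 3.14, 3.14].

INTERFACE

Orientations are given as a rotation vector (axis times angle).
In Python, from plant import r gives the robot as it stands. Calls block until the motion is done:
- r.movep(position, orientation): joint-space move of the TCP to a pose.
- r.move_linear(position, rotation=None, feed=150): straight line of the TCP; rotation=None keeps the orientation; feed is the mean speed in mm/s.
- r.set_joints(angles): joint-space move.
- r.move_gripper(opening): opening from 0.0 (shut) to 1.0 (fully open); the grip force is fixed at half the most; returns when the fingers have stopped.
- r.hold(seconds).
- r.inverse_kinematics(position, orientation): joint angles nearest the present ones, or None.
- r.read_state(): the state.
- r.capture(name): name is "side" or "top" or "wrist"; returns (picture, depth): 400x640x3 uint8, red, green, blue; 400x640 float32, mm along the optical axis (not along the pixel's ray), 0 where there is no reading.
- r.camera_model(name): a dict with "K" (3x3 intrinsics, pixels), "xyz" and "attitude" of the camera in the world; the wrist camera has in their place "hand_eye" (4x4, takes a point from camera to tool coordinates, whose origin is the TCP and whose axes are the flange's). Camera axes: x right, y up, looking along -z (the intrinsics and any distortion apply to the point x, -y, -z); pixel columns grow to the right and rows downward; lengths in mm; the calibration is good to about 2 mm. A picture is of the moment at which its call begins: read the wrist's pose just before it. camera_model takes no time and is no camera call.
A pose or a line that the arm cannot do raises r.MotionError and nothing moves.
- r.finish_job(): hands the job in; it is judged then, once.
The state is a dict: "t": time; "q": joint angles; "qd": joint speeds; "joint_efforts": joint torques, N m; "ee_pos": TCP position; "tool_rot": TCP orientation; "contact_force": force on the tool from outside, world axes, zero at the start; "wrist_torque": the same for the moment, N m; "width": opening from 0.0 (shut) to 1.0 (fully open); "grasp_force": force on a finger pad.
Only numpy, scipy, OpenCV 4.12 (cv2) and the standard library are available. Lean on these libraries where they do the work, as an engineer would, in place of code of your own. Each camera call takes 0.05 s, during which the arm holds its last target. There are 200 camera calls.

## Working session

There is one attempt and no reset: what is moved stays moved. The work goes in short steps, each a Python script; the robot and the scene stay as the last script left them, time stands still between calls to the robot, and variables do not carry over. Pictures are saved under pics/ and viewed, at most 14 in all, crops included, and the job is handed in when it is done.

```bash
mkdir -p pics; cat > h.py <<'E'
import numpy as np, cv2
from scipy.spatial.transform import Rotation as R
from plant import r
def pose(name):
    m=r.camera_model(name); return m
def save(n,img): cv2.imwrite(f"pics/{n}.png",img[:,:,::-1])
E
python3 - <<'E'
from h import *
for n in("top","side"):
    p,d=r.capture(n); save(n,p); np.save(n+"_d.npy",d); np.save(n+"_p.npy",p); print(n,r.camera_model(n))
print(r.camera_model("wrist")); print(r.read_state())
E
```

```text
top {'K': array([[435.03100523,   0.        , 329.91593962],
       [  0.        , 435.03100523, 204.6807063 ],
       [  0.        ,   0.        ,   1.        ]]), 'xyz': array([422.20291603,   8.82693695, 782.37604016]), 'attitude': array([ 0.12024979, -0.08973817, -1.57706886])}
side {'K': array([[441.51777488,   0.        , 322.81376136],
       [  0.        , 441.51777488, 205.37571093],
       [  0.        ,   0.        ,   1.        ]]), 'xyz': array([ 42.63393713, 478.8713024 , 456.24025695]), 'attitude': array([ 0.49167999, -1.14377436, -2.103011  ])}
{'K': array([[342.52268465,   0.        , 320.07542209],
       [  0.        , 342.52268465, 204.19453264],
       [  0.        ,   0.        ,   1.        ]]), 'hand_eye': array([[-2.49203165e-04,  9.60418689e-01,  2.78560371e-01,
         7.19460108e+01],
       [ 9.99999863e-01,  3.67688570e-04, -3.73103479e-04,
        -6.66826647e-01],
       [-4.60759018e-04,  2.78560240e-01, -9.60418649e-01,
        -1.42403294e+02],
       [ 0.00000000e+00,  0.00000000e+00,  0.00000000e+00,
         1.00000000e+00]])}
{'t': 0.1, 'q': array([-1.37277899,  0.38377875,  0.04381412,  1.59944968, -0.01786227,
        1.16122227, -0.04987648]), 'qd': array([ 0.0006944 , -0.00054074,  0.00207592, -0.00292919, -0.00094411,
        0.0017733 , -0.00106334]), 'joint_efforts': array([ 2.87709350e-03, -4.34729505e+01,  1.02928050e+00, -2.50453770e+01,
        1.08651572e-02,  5.49175355e-03, -4.45857879e-06]), 'ee_pos': array([189.23253086, 620.92513556, 229.9808006 ]), 'tool_rot': array([-0.46272978, -3.10711519,  0.00385995]), 'contact_force': array([ 0.28490556, -0.08021583,  0.69360871]), 'wrist_torque': array([ 0.03976101, -0.02536287,  0.01888456]), 'grasp_force': 0.0, 'width': 0.9973622893037907}
```

View pics/top.png

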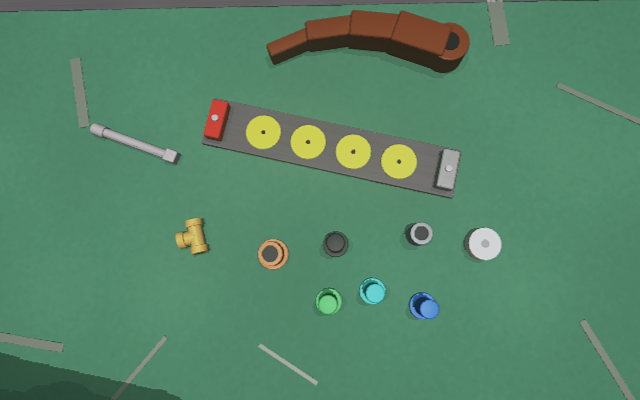

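View pics/side.png

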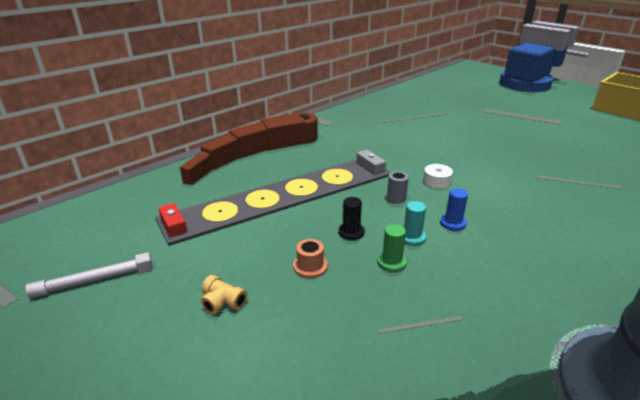

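The top view shows the parts at: bush (272,254), black pin (336,243), sleeve (421,233), puck (485,243) and tee (195,237). The marks are at (263,132), (308,142), (353,152) and (399,162). The red block is at (216,119), at the left (+y) end. These could be mistaken for the pin: green (328,301), turquoise (372,291), blue (424,306). I choose the black one at (336,243). Next is one close crop to check that and read off centres.

```bash
python3 - <<'E'
from h import *
p=np.load("top_p.npy")
save("crop",cv2.resize(p[95:325,190:510],None,fx=2.5,fy=2.5,interpolation=cv2.INTER_CUBIC))
E
cat >> h.py <<'E'
def pix2w(name,u,v,z):
    m=r.camera_model(name); K=m["K"]; A=R.from_rotvec(m["attitude"]).as_matrix()
    d=A@np.array([(u-K[0,2])/K[0,0],-(v-K[1,2])/K[1,1],-1]); c=m["xyz"]
    return c+d*(z-c[2])/d[2]
def wpix2w(T,u,v,z):
    m=r.camera_model("wrist"); K=m["K"]; M=T@m["hand_eye"]
    d=M[:3,:3]@np.array([(u-K[0,2])/K[0,0],-(v-K[1,2])/K[1,1],-1]); c=M[:3,3]
    return c+d*(z-c[2])/d[2]
def tcpT():
    s=r.read_state(); T=np.eye(4); T[:3,:3]=R.from_rotvec(s["tool_rot"]).as_matrix(); T[:3,3]=s["ee_pos"]; return T
E
python3 - <<'E'
from h import *
p=np.load("top_p.npy"); d=np.load("top_d.npy")
h=cv2.cvtColor(p,cv2.COLOR_RGB2HSV)
m=cv2.inRange(h,(25,150,100),(35,255,255)); m=cv2.morphologyEx(m,cv2.MORPH_CLOSE,np.ones((5,5)))
n,l,s,c=cv2.connectedComponentsWithStats(m)
for i in range(1,n):
    if s[i,4]>300: print(s[i],c[i],pix2w("top",*c[i],8).round(1))
# height map from depth
mm=r.camera_model("top");K=mm["K"];A=R.from_rotvec(mm["attitude"]).as_matrix()
v,u=np.mgrid[:400,:640]
P=np.stack([(u-K[0,2])/K[0,0]*d,-(v-K[1,2])/K[1,1]*d,-d],-1)@A.T+mm["xyz"]
for nm,(cu,cv),ht in [("puck",(485,243),28),("bush",(272,254),40),("sleeve",(421,233),52),("pin",(336,243),66),("green",(328,301),66),("turq",(372,291),66),("blue",(424,306),66),("tee",(192,237),30)]:
    w=P[cv-25:cv+25,cu-25:cu+25].reshape(-1,3); t=w[w[:,2]>ht-6]
    b,k=cv2.minEnclosingCircle(t[:,:2].astype(np.float32))
    print(nm,len(t),t.mean(0).round(1),np.round(b,1),round(k,1))
w=P[300:330,500:560].reshape(-1,3);print("bench",w.mean(0))
E
```

```text
[247 116  33  33 865] [262.96300578 131.8265896 ] [663.1 145.9   8. ]
[292 125  33  33 864] [307.82523148 141.4525463 ] [643.7  63.1   8. ]
[337 135  33  24 422] [352.97393365 144.28436019] [637.3 -19.5   8. ]
[382 145  34  21 303] [399.11221122 152.12211221] [ 621.5 -103.2    8. ]
puck 844 [ 453.6 -238.2   36.2] [ 440.1 -130.8] 140.8
bush 472 [439.6 124.9  49.7] [433.8  77.6] 69.7
sleeve 401 [ 470.3 -125.7   67. ] [450.  -68.9] 82.6
pin 299 [454.7  14.8 102.5] [446.9  14.1] 25.3
green 302 [358.6  27.8  80.9] [382.3  21.1] 41.7
turq 307 [375.4 -47.   80.7] [394.7 -26.9] 45.1
blue 319 [ 351.3 -130.    86.6] [383.5 -70.6] 88.3
tee 413 [469.2 259.4  52. ] [447.7 151.9] 145.3
bench [ 331.16105618 -321.93015792    0.60175854]
```

View pics/crop.png

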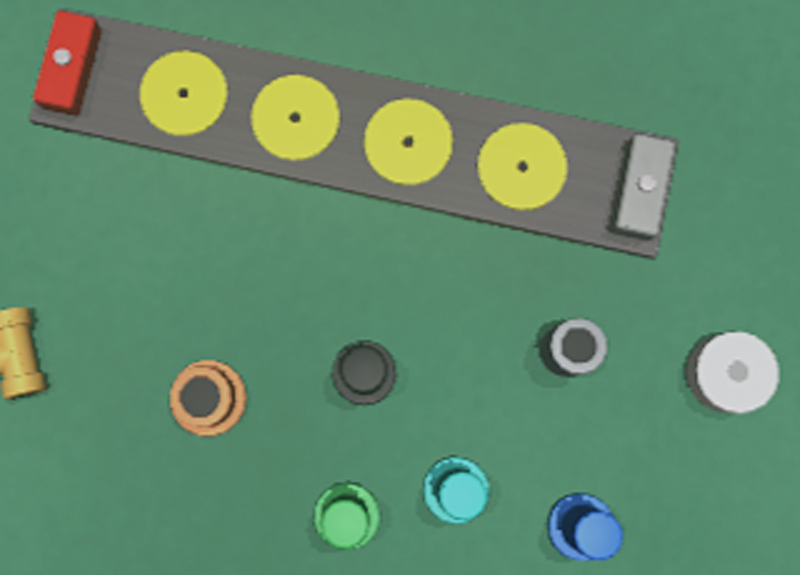

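```bash
cat >> h.py <<'E'
def crop(x,y): return 190+(x+.5)/2.5-.5, 95+(y+.5)/2.5-.5
PARTS={k:pix2w("top",*crop(*c),h)[:2] for k,c,h in [("puck",(738,372),28),("bush",(201,397),40),("sleeve",(577,345),52),("pin",(364,370),66),("green",(346,520),66),("turq",(463,493),66),("blue",(598,535),66)]}
MARKS={k:pix2w("top",*crop(*c),8)[:2] for k,c in zip("dcba",[(183,93),(295,117),(408,142),(523,166)])}
ax=MARKS["d"]-MARKS["a"]; TH=np.arctan2(ax[1],ax[0])-np.pi/2   # strip yaw
def rot(th): # tool y = direction at angle th, tool z down
    y=np.array([np.cos(th),np.sin(th),0]); z=np.array([0,0,-1.]); return R.from_matrix(np.stack([np.cross(y,z),y,z],1)).as_rotvec()
E
python3 - <<'E'
from h import *
print(PARTS,MARKS,np.degrees(TH),np.linalg.norm(ax)/3)
for th in (TH,TH+np.pi):
  for k,p in {**PARTS,**MARKS}.items():
    for z in (5,150):
      q=r.inverse_kinematics([*p,z],rot(th)); print(k,z,None if q is None else np.round(q,2))
E
```

```text
{'puck': array([ 453.64466082, -242.55200359]), 'bush': array([439.25440921, 125.28459169]), 'sleeve': array([ 471.55298843, -128.54840853]), 'pin': array([455.43018181,  14.0173274 ]), 'green': array([359.00699602,  26.51948081]), 'turq': array([375.65020967, -49.20200507]), 'blue': array([ 348.65115779, -135.0427409 ])} {'d': array([662.94611566, 146.02136269]), 'c': array([643.63868524,  63.34902365]), 'b': array([623.77082203, -19.19599072]), 'a': array([ 604.83520365, -102.3462098 ])} -13.168689032570612 85.02504804874668
puck 5 [-0.18  0.57  0.7   2.09 -0.58  0.68  0.68]
puck 150 [-0.59  0.48  1.23  2.03 -0.54  1.01  0.68]
bush 5 [-0.8   0.42  0.48  2.21 -0.35  0.58 -0.28]
bush 150 [-0.93  0.12  0.6   2.15 -0.09  0.9  -0.51]
sleeve 5 [-0.63  0.67  0.97  2.15 -0.84  0.76  0.67]
sleeve 150 [-0.68  0.26  0.97  2.09 -0.27  0.92  0.21]
pin 5 [-0.78  0.49  0.75  2.22 -0.58  0.62  0.17]
pin 150 [-0.87  0.13  0.8   2.16 -0.12  0.9  -0.22]
green 5 [-0.9   0.33  0.77  2.44 -0.47  0.51  0.03]
green 150 [-0.94 -0.15  0.72  2.35  0.13  0.91 -0.53]
turq 5 [-0.81  0.43  0.92  2.4  -0.65  0.57
[... 980 characters left out ...]
 5 [ 0.02  0.26 -0.22  2.4   0.12  0.49  2.62]
green 150 [-0.8  -0.13  0.59  2.35  0.09  0.91  2.64]
turq 5 [-1.11  0.95  1.37  2.4  -1.24  1.   -2.24]
turq 150 [-0.87 -0.12  0.88  2.32  0.12  0.91  2.84]
blue 5 [-0.88  0.94  1.37  2.42 -1.24  0.99 -2.  ]
blue 150 [-1.04 -0.35  1.19  2.33  0.39  0.98  2.82]
d 5 [-0.3   0.69  0.03  1.65 -0.03  0.8   2.66]
d 150 [-0.4   0.51  0.16  1.6  -0.09  1.04  2.7 ]
c 5 [-0.25  0.64  0.11  1.74 -0.09  0.76  2.82]
c 150 [ 0.68  0.84 -1.25  1.63  0.83  1.29  2.19]
b 5 [ 0.83  1.1  -1.26  1.75  1.13  1.21  2.15]
b 150 [ 0.83  0.8  -1.25  1.69  0.79  1.26  2.32]
a 5 [-0.78  1.26  1.36  1.86 -1.32  1.29 -2.37]
a 150 [-0.81  0.9   1.37  1.8  -0.93  1.27 -2.55]
```

```bash
python3 - <<'E'
from h import *
r.movep([540,0,300],rot(TH)); r.hold(.3)
T=tcpT(); p,d=r.capture("wrist"); save("w1",p); np.save("w1_T.npy",T); np.save("w1_p.npy",p); print(r.read_state()["t"],T[:3,3])
m=r.camera_model("wrist"); K=m["K"]; M=np.linalg.inv(T@m["hand_eye"])
for k,xy,z in [(k,v,8) for k,v in MARKS.items()]+[(k,PARTS[k],z) for k,z in (("puck",28),("bush",40),("sleeve",52),("pin",66))]:
    c=M[:3,:3]@[*xy,z]+M[:3,3]; print(k,(K[0,0]*c[0]/-c[2]+K[0,2]).round(1),(K[1,1]*c[1]/c[2]+K[1,2]).round(1))
E
```

```text
2.9917 [5.40041839e+02 3.34408469e-01 2.99955095e+02]
d 397.6 13.4
c 393.2 92.0
b 388.8 162.0
a 385.6 225.1
puck 300.9 342.6
bush 206.9 77.8
sleeve 291.8 278.4
pin 244.9 175.7
```

View pics/w1.png

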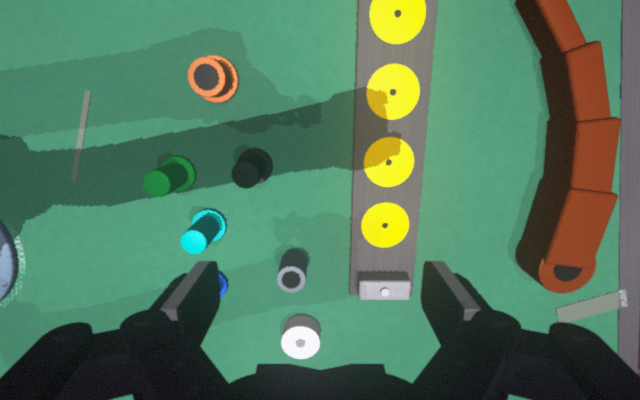

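Marks, bush (207,77), sleeve bore (291,279) and puck (300,343) match the top view within about 1 px. The pin top is about 3 px off its predicted place, so I hover over it and check from near.

```bash
cat >> h.py <<'E'
def wproj(T,P):
    m=r.camera_model("wrist"); K=m["K"]; M=np.linalg.inv(T@m["hand_eye"]); c=M[:3,:3]@np.asarray(P)+M[:3,3]
    return np.array([K[0,0]*c[0]/-c[2]+K[0,2], K[1,1]*c[1]/c[2]+K[1,2]])
def ring(img,T,xy,z,rad,col):
    a=np.linspace(0,2*np.pi,60); pts=np.array([wproj(T,[xy[0]+rad*np.cos(t),xy[1]+rad*np.sin(t),z]) for t in a])
    cv2.polylines(img,[np.round(pts*16).astype(np.int32)],True,col,1,cv2.LINE_AA,4)
E
python3 - <<'E'
from h import *
r.movep([*PARTS["pin"],150],rot(TH)); r.hold(.2)
T=tcpT(); p,d=r.capture("wrist"); np.save("w2_T.npy",T); 
q=np.clip(p.astype(float)*2.2,0,255).astype(np.uint8).copy()
ring(q,T,PARTS["pin"],66,16,(255,0,0)); ring(q,T,PARTS["pin"],9,23,(255,255,0))
save("w2",cv2.resize(q[100:330,170:470],None,fx=2.6,fy=2.6))
v,u=np.mgrid[:400,:640]; m=r.camera_model("wrist");K=m["K"];M=T@m["hand_eye"]
P=np.stack([(u-K[0,2])/K[0,0]*d,-(v-K[1,2])/K[1,1]*d,-d],-1)@M[:3,:3].T+M[:3,3]
s=(d>0)&(abs(P[...,2]-66)<3)&(np.hypot(P[...,0]-455,P[...,1]-14)<30); print(s.sum(),np.median(P[s],0),P[s].min(0),P[s].max(0))
E
```

```text
1467 [455.76690953  15.54251908  65.63238938] [ 4.40294299e+02 -3.48471137e-01  6.30575623e+01] [471.25037848  30.15626741  67.49451521]
```

View pics/w2.png

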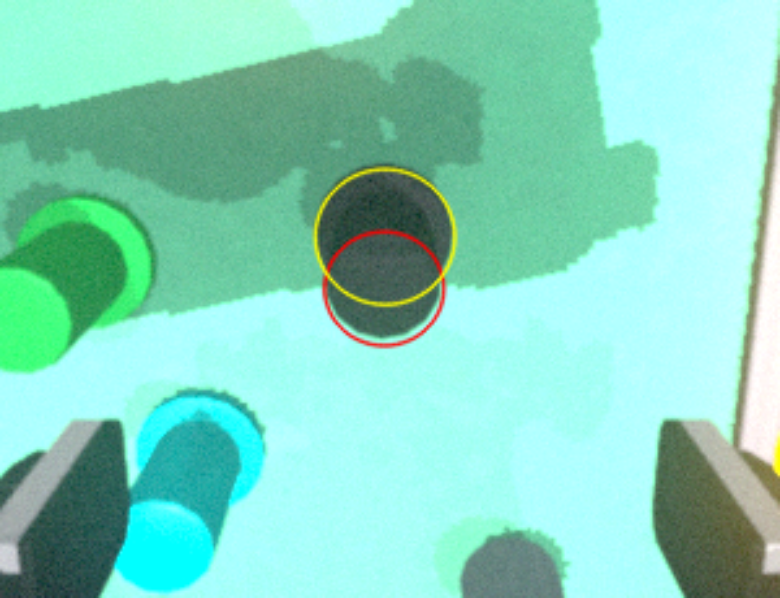

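The close view shows the black pin at crop (385,285), with the sleeve and the green and turquoise look-alikes clear of the fingers. Wrist depth puts the pin at (455.8, 15.3), so I pick it.

```bash
cat >> h.py <<'E'
def near(xy,z,tol=3,rad=35):
    T=tcpT(); p,d=r.capture("wrist"); v,u=np.mgrid[:400,:640]; m=r.camera_model("wrist");K=m["K"];M=T@m["hand_eye"]
    P=np.stack([(u-K[0,2])/K[0,0]*d,-(v-K[1,2])/K[1,1]*d,-d],-1)@M[:3,:3].T+M[:3,3]
    s=(d>0)&(abs(P[...,2]-z)<tol)&(np.hypot(P[...,0]-xy[0],P[...,1]-xy[1])<rad); c=P[s][:,:2]
    print("near",s.sum(),np.median(c,0).round(1),c.min(0).round(1),c.max(0).round(1)); return (np.median(c,0)),p,T
def pick(xy,z,op=.85):
    r.movep([*xy,120],rot(TH)) ; r.move_gripper(op)
    r.move_linear([*xy,z],rot(TH),120); r.move_gripper(0.0)
    s=r.read_state(); print("grip",s["width"],s["grasp_force"],s["ee_pos"].round(1),s["contact_force"].round(1))
    r.move_linear([*xy,130],rot(TH),150); s=r.read_state(); print("lift",s["width"],s["grasp_force"],s["t"])
def place(xy,z,op):
    r.movep([*xy,130],rot(TH)); r.move_linear([*xy,z+30],rot(TH),200); r.move_linear([*xy,z],rot(TH),50)
    s=r.read_state(); print("down",s["ee_pos"].round(1),s["contact_force"].round(1),s["width"])
    r.move_gripper(op); r.move_linear([*xy,150],rot(TH),150); print("t",r.read_state()["t"])
E
python3 - <<'E'
from h import *
pick([455.8,15.1],14)
near([455,15],182,12)
E
```

```text
grip 0.3610486226957127 59.00118291378021 [456.6  15.3  14.7] [-1.   0.2  5.8]
lift 0.3642956615034332 59.54428195953369 6.9167
near 11432 [455.7  20.9] [ 4.201e+02 -2.000e-01] [490.   35.1]
```

```bash
python3 - <<'E'
from h import *
place(MARKS["d"],23,.7)
c,p,T=near(MARKS["d"],74)
q=p.copy(); ring(q,T,MARKS["d"],8,32,(255,0,0)); save("w3",cv2.resize(q[80:330,170:470],None,fx=2.4,fy=2.4))
r.movep([*PARTS["sleeve"],150],rot(TH)); r.hold(.2); near(PARTS["sleeve"],52)
E
```

```text
down [662.6 146.1  22.9] [-2.3  0.3 -0.3] 0.3579856491134822
t 10.6083
near 1600 [661.7 146.5] [646.1 130. ] [676.9 161.1]
near 1945 [ 470.6 -129. ] [ 451.6 -148.5] [ 489.  -111.1]
```

View pics/w3.png

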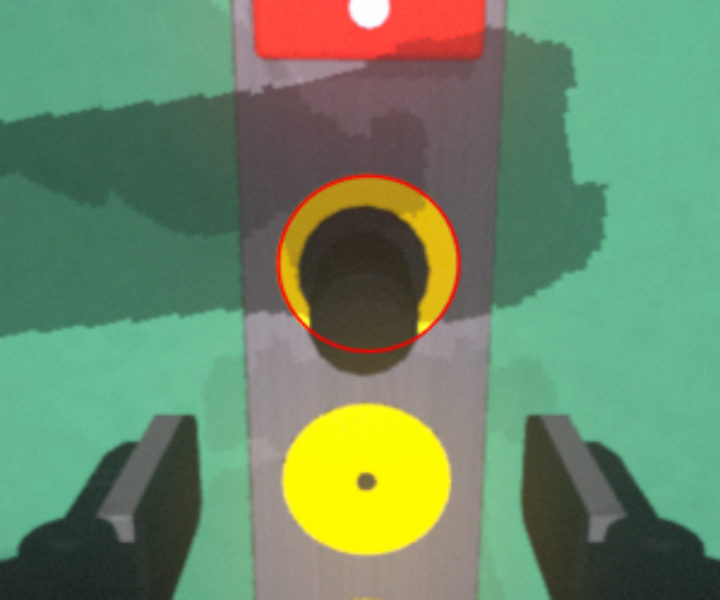

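The pin stands upright on mark d, centred to about 1 mm: its head is concentric with the mark ring at crop (368,264). Next are the sleeve and the bush.

```bash
python3 - <<'E'
from h import *
pick([470.4,-129.4],10)
place(MARKS["c"]+[.4,0],18.5,.72)
near(MARKS["c"],60)
b=PARTS["bush"]; r.movep([*b,150],rot(TH)); r.hold(.2); c,_,_=near(b,40)
if np.hypot(*(c-b))>4: raise SystemExit("check")
pick(c,12,.9)
place(MARKS["b"]+[.4,0],20.5,.8)
near(MARKS["b"],48)
b=PARTS["puck"]; r.movep([*b,150],rot(TH)); r.hold(.2); near(b,28)
E
```

```text
grip 0.43454230305297586 59.607943296432495 [ 471.2 -129.5   10.8] [-1.5  0.5  6.5]
lift 0.43504040273092026 60.19467830657959 15.1333
down [643.4  63.7  19. ] [-4.2  0.8  6.3] 0.4329256975109587
t 18.8417
near 2099 [642.4  64. ] [623.6  44.6] [660.9  82.1]
near 2193 [439.1 127.2] [418.5 105.7] [459.5 147.2]
grip 0.47267273179893726 59.86686408519745 [439.8 127.5  12.9] [-1.3 -0.8  6.2]
lift 0.47011591853291773 60.72095274925232 22.9583
down [623.5 -19.   21.1] [-3.6  0.7  5.9] 0.4747836379956103
t 26.5917
near 2332 [622.7 -19.2] [602.1 -40.8] [643.    0.7]
near 3599 [ 453.2 -241.8] [ 425.3 -271. ] [ 480.5 -215.2]
```

```bash
python3 - <<'E'
from h import *
pick([453.1,-242.7],3,1.0)
place(MARKS["a"]+[.4,0],11.8,.95)
near(MARKS["a"],36)
r.movep([560,-20,300],rot(TH)); r.hold(.3)
T=tcpT(); p,_=r.capture("wrist"); q=p.copy()
for k in MARKS: ring(q,T,MARKS[k],8,32,(255,0,0))
save("w4",q)
p,_=r.capture("top"); save("top2",cv2.resize(p[95:325,190:510],None,fx=2.5,fy=2.5,interpolation=cv2.INTER_CUBIC))
print(r.read_state()["t"])
E
```

```text
grip 0.6314324473600067 62.43327856063843 [ 453.9 -243.     4.1] [-0.6  0.3  5.7]
lift 0.6348833432582652 63.27499866485596 31.0583
down [ 604.7 -101.8   12.2] [-3.4  2.   5.2] 0.6370777874248187
t 34.7
near 3851 [ 604.1 -100.8] [ 576.2 -129.7] [631.4 -74.2]
35.8917
```

View pics/w4.png

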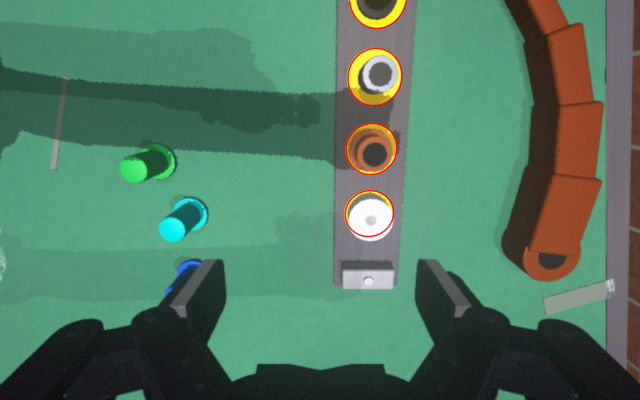

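The wrist view shows all four parts upright and centred on their marks: pin (377,5), sleeve (378,75), bush (372,150) and puck (370,218). They run down in height from the red end to the grey end block at (368,280). I hand the job in.

```bash
python3 -c "
from h import *
print(r.finish_job())"
```

```text
the job is handed in; nothing more can be done
None
```

The job is handed in: pin, sleeve, bush and puck stand upright in that order from the red block to the grey, each within about 1–2 mm of its mark centre by the wrist camera, the tee untouched, after about 36 s of robot time.

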